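# Tip a ring clamp in under the roof of a half-covered tool till

### The arm

A 7-joint arm with a two-finger parallel gripper is mounted at the origin on a cart in front of the work surface, level with it; the furniture and walls round the work are solid. World frame = base frame: x ahead of the robot, y to its left, z up, the work surface at z = 0. Lengths are in m, angles in rad, forces in N, time in s.
With the tool pointing down it reaches from about 0.425 to 0.925 m from the base axis. Payload 6.8 kg.
Tool frame: the origin (TCP) lies between the finger pads; the fingertips stand r.tcp_to_tips ahead of it and the grasp point (between the pads) lies 3 mm ahead of it (r.tcp_to_tips is the distance from the TCP to the fingertips, in m); z points along the fingers, y is the line along which they close (so a half turn about z gives the same grasp; the last joint's range is limited). The gripper opens to 85 mm and grips with 20 to 120 N. Pads are 22 mm wide; open, the fingers measure 114 mm over their backs; the gripper's body (76 mm by 85 mm) begins 54 mm behind the grasp point. The pads swing forward as they close: fully open they stand 13 mm farther back than shut.
Start: joints at [1.153, 0.477, 0.022, 1.555, -0.011, 1.109, -0.083], TCP at [0.206, -0.643, 0.253] pointing down, gripper open.
Joint ranges: [-2.96, 2.96], [-0.34, 2.1], [-1.41, 1.46], [0.24, 2.44], [-1.37, 4.51], [0.17, 1.92], [-2.96, 2.96]. Speed limits (rad/s): [2.39, 2.39, 3.14, 3.14, 3.14, 3.14, 3.14].

### API

Orientations are given as a rotation vector (axis times angle).
In Python, from bench import r gives the robot as it stands. The module is installed in compiled form; this text tells all that it offers.
- The arm moves only by the tool step_arm, never from a script. Its argument "moves" is a list of rows, each an object of numbers: "rx", "ry", "rz": the turn, a rotation vector about the tool's x, y, z in degrees; "dx", "dy", "dz": the shift along the tool's x, y, z in mm; "gripper": the opening, from -1 (shut) to 1 (fully open). In form: [{"rx": .., "ry": .., "rz": .., "dx": .., "dy": .., "dz": .., "gripper": ..}, ...]. A call has 1 to 20 rows; each row shifts and turns the commanded pose from where the row before left it, along the tool's axes as they then stand; what a row does not reach is not made up. A row lasts 1/8 s, in which the tool goes at most 62.5 mm and 10.7 degrees, less where a joint would pass 70% of its speed; a pose out of reach is approached as far as the arm can. A call is refused whole if a number of a shift passes 62.5 or a number of a turn 10.7, either way. A call with a gripper value outside its range is refused whole. The fingers move at their own pace and stop on an object; "grip_force" is the grip in N (left out, the last holds). Time passes only in rows, so rows that do not move let the fingers close. It gives the time, the measured TCP pose, the force, the opening and the grip force at its end, in the units of the state.
- r.get_obs(): the state, without advancing time (a new reading comes with each control period).
- r.grab_frame(name): name is "side" or "top"; returns the picture (480x640x3 uint8, blue, green, red); there is no depth.
- r.camera_info(name): a dict with "mtx" (3x3 intrinsics, pixels), "rvec" (rotation vector, rad) and "tvec" (3), from world to camera coordinates, as OpenCV has them. Camera axes: x right, y down, z forward; pixel columns grow to the right and rows downward; lengths in m; the calibration is good to about 2 mm. A picture is of the moment at which its call begins. camera_info takes no time and is no camera call.
- r.hand_in(): hands the job in; it is judged then, once.
The state is a dict: "clock": time; "joints": joint angles; "qvel": joint speeds; "tau": joint torques, N m; "tcp_pos": TCP position; "orientation": TCP orientation; "contact_force": force on the tool from outside, world axes, zero at the start; "moment": the same for the moment, N m; "grip_width": finger opening in m; "gripper_force": force on a finger pad.
Only numpy, scipy, OpenCV 4.12 (cv2) and the standard library are available. Lean on these libraries where they do the work, as an engineer would, in place of code of your own. Each camera call takes 0.05 s, during which the arm holds its last target. There are 200 camera calls.

### The job

Put the wooden ring clamp away in the half-roofed wooden till. Lift it out of its two-saddle rest by the waist, lay it flat on the bare bench, let go and take it again near one end; then tip it, pass its free end through the till's opening and in under the roof, and lower the held end until the clamp lies flat and lengthwise on the till's floor. Never let it drop, and leave the tin, the brass weight and the matchbox behind the till alone.

Things in the scene. Friction and masses are not known exactly. Their poses are not given: they have to be found in the camera images.
- ring_clamp: Spindle-shaped wooden ring clamp, band round its waist, 0.07 kg, usable either way round. 122 mm long along its y (y = -60 to +62), 25 mm high; 27 mm wide (x) at the waist, 24 mm at 30 mm from the middle, about 19 mm at the ends, whose underside stands about 3 mm clear of a floor. Origin: middle of the underside; z up. Starts lying in the rest.
- clamp_mid (a point): Centre of the ring clamp, 12.3 mm above its origin; same axes as the clamp.
- tool_rest: Low dark wooden rest fixed to the bench, base 46 x 130 x 10 mm, long along its y; origin: centre of the underside. The clamp lies on the base, its y along the rest's y. From 27 to 63 mm either side of the middle two cheeks, 30 mm apart, 37.5 mm above the bench, flank the clamp's ends, so that only the middle 54 mm is open to fingers.
- tool_till: Half-roofed wooden tray fixed to the bench, 168 (x) x 108 (y) mm, walls 4 mm. Origin: centre of the underside, z up. Inside x -80..80, y -50..50 mm, floor 6 mm above the bench. Flat roof over x -84..+12 mm, underside 60, top 64 mm above the bench. From x = +12 to +80 it is open above: 68 x 100 mm, shorter than the clamp. There the side walls and the end wall (x = +82) rise to 42 mm.
- till_floor (a point): Centre of the till's inner floor, on its surface; axes of the till.
- till_roof_edge (a point): Middle of the roof's free edge, at its underside (till x = +12, y = 0, z = 60 mm); axes of the till.
- clear_bench (a point): A point on the bench top, left of the till, that is always clear: nothing stands within 80 mm of it along world x or 60 mm along world y. A handy spot to lay the clamp along world x; any other bare bench will do.
- tin_back: Bystander: round grey tin, 60 mm across, 36 mm high; origin at the centre of its underside. Leave alone.
- brass_weight_1: Bystander: brass weight with a knob, 32 mm across, 30 mm high; origin at the centre of its underside. Leave alone.
- matchbox: Bystander: red matchbox, 36 x 52 x 15 mm; origin at the centre of its underside. Leave alone.

How it is judged:
On the way, in this order (a step that is already met when the one before it is completed fails the run):
1. the ring clamp has been lifted clear of the rest (height (world z) of clamp_mid above 0.06 m), for 0.1 s.
2. the ring clamp lies flat on the bare bench, let go (height (world z) of clamp_mid below 0.016 m and angle between clamp_mid's own y axis and vertical between 1.45 and 1.69 rad and contact force between the fingers and ring_clamp below 0.05 N and linear speed of ring_clamp below 0.03 m/s), for 0.2 s.
At the end, for the whole second after the job is handed in: The clamp rests on the till's floor: its centre within 30 mm lengthwise and 40 mm crosswise of the till's middle, 10 to 26 mm above the bench, long axis level within 0.1 rad and within 0.4 rad of the till's length. Tin, weight and matchbox within 30 mm of where they stood (x of clamp_mid in the frame of tool_till between -0.03 and 0.03 m and y of clamp_mid in the frame of tool_till between -0.04 and 0.04 m and z of clamp_mid in the frame of tool_till between 0.01 and 0.026 m and angle between clamp_mid's own y axis and vertical between 1.47 and 1.67 rad and angle between the y axis of ring_clamp and the x axis of tool_till, either way round below 0.4 rad and linear speed of ring_clamp below 0.02 m/s and angular speed of ring_clamp below 0.2 rad/s and distance of each of tin_back, brass_weight_1, matchbox from where it was at the start of the episode below 0.03 m); the robot touches nothing.
It fails at once if the clamp is let go while raised (centre more than 50 mm above the bench) or while tipped more than 0.35 rad (contact force between the fingers and ring_clamp below 0.02 N and (height (world z) of clamp_mid above 0.05 m or angle between clamp_mid's own y axis and vertical below 1.22 rad or angle between clamp_mid's own y axis and vertical above 1.92 rad)).
It fails at once if the tin is pushed more than 30 mm (distance of tin_back from where it was at the start of the episode above 0.03 m).
It fails at once if the weight is pushed more than 30 mm (distance of brass_weight_1 from where it was at the start of the episode above 0.03 m).
It fails at once if the matchbox is pushed more than 30 mm (distance of matchbox from where it was at the start of the episode above 0.03 m).
It also fails if it takes over 45 s, if anything falls off the work surface, if the arm or the gripper's body presses on something with over 40 N, if the wrist force passes 120 N, or if a joint passes its speed limit or range.

## Working session

There is one attempt and no reset: what is moved stays moved. The work goes in short steps, Python scripts to look and compute and a tool call to move; the robot and the scene stay as the last step left them, time stands still between calls to the robot, and variables do not carry over. Pictures are saved under pics/ and viewed, at most 10 in all, crops included, and the job is handed in when it is done.

Besides the shell and the picture viewer there is one more tool, called after ">>>" as name(argument=value, ...) on one line, values as JSON. step_arm: Moves the arm, as the interface text tells. Its arguments: {"type":"object","properties":{"moves":{"type":"array","items":{"type":"object","properties":{"rx":{"type":"number"},"ry":{"type":"number"},"rz":{"type":"number"},"dx":{"type":"number"},"dy":{"type":"number"},"dz":{"type":"number"},"gripper":{"type":"number"}}}},"grip_force":{"type":"number"}},"required":["moves"]}

```bash
mkdir -p pics; cat > h.py <<'E'
import numpy as np, cv2
from bench import r
def cam(n):
    c=r.camera_info(n); R=cv2.Rodrigues(np.array(c["rvec"],float))[0]; return np.array(c["mtx"]),R,np.array(c["tvec"],float).ravel()
def ray(n,uv,z):
    K,R,t=cam(n); o=-R.T@t; d=R.T@np.linalg.inv(K)@np.array([uv[0],uv[1],1.]); return o+d*(z-o[2])/d[2]
def proj(n,p):
    K,R,t=cam(n); q=K@(R@np.array(p)+t); return q[:2]/q[2]
def snap(n,f):
    im=r.grab_frame(n); cv2.imwrite("pics/"+f,im); return im
E
python3 - <<'E'
from h import *
print(r.get_obs(), r.tcp_to_tips)
for n in("top","side"):
    snap(n,n+"0.png"); K,R,t=cam(n); print(n,-R.T@t,K.ravel(),R[2])
E
```

```text
{'clock': 0.0, 'joints': array([ 1.15287578,  0.47781982,  0.02232461,  1.55647442, -0.0114815 ,
        1.10928414, -0.08309409]), 'qvel': array([-3.90966109e-05,  5.52173956e-04, -5.21095571e-04,  7.85995942e-04,
       -1.04325196e-03,  6.46525899e-04,  5.82523813e-04]), 'tau': array([ 1.58398270e-04, -5.96449256e+01,  1.60786998e+00, -2.81195623e+01,
        1.24274803e-02,  9.34364536e-03,  3.50195614e-05]), 'tcp_pos': array([ 0.20562014, -0.64233096,  0.25230246]), 'orientation': array([-3.10217638e+00, -4.84518083e-01,  6.79134944e-04]), 'contact_force': array([ 0.38858498,  0.52403852, -0.08918943]), 'moment': array([ 0.03379721,  0.00852106, -0.01528677]), 'gripper_force': 0.0, 'grip_width': 0.08539372588757771} 0.022
top [0.44995759 0.34229066 1.06370454] [583.66421143   0.         322.9196342    0.         583.66421143
 235.60162831   0.           0.           1.        ] [ 0.11198068 -0.01076806 -0.99365204]
side [ 0.70095756 -0.40748045  0.56006922] [515.66772548   0.         315.33433929   0.         515.66772548
 234.73804917   0.           0.           1.        ] [-0.16513313  0.82931466 -0.53382417]
```

View pics/top0.png

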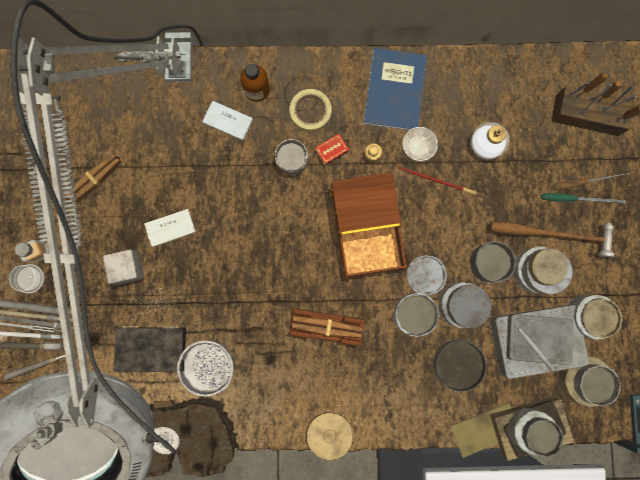

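View pics/side0.png

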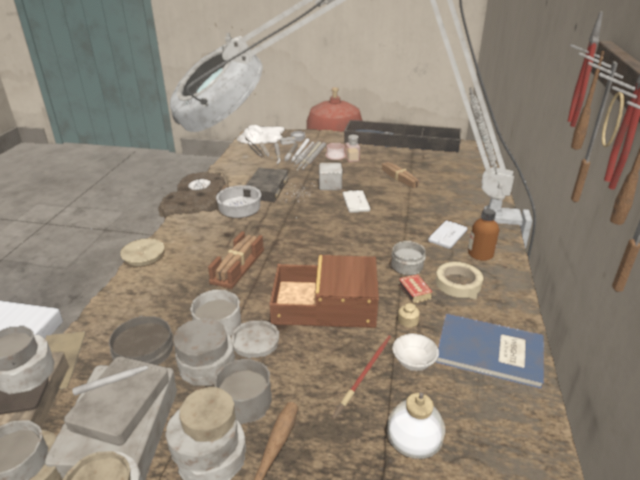

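The top view shows the rest with the banded clamp at about (328,327). The till is at about (370,225), with its opening toward the robot (rows 228–275) and its yellow roof edge from (346,232) to (399,225). The tin is at (291,155), the matchbox at (332,149) and the weight at (373,152). I'll enlarge the parts I need.

```bash
python3 - <<'E'
from h import *
t=cv2.imread("pics/top0.png")
a=cv2.resize(t[165:285,320:420],None,fx=4,fy=4,interpolation=cv2.INTER_CUBIC)
b=cv2.resize(t[297:357,280:380],None,fx=4,fy=4,interpolation=cv2.INTER_CUBIC)
b=cv2.copyMakeBorder(b,0,240,0,0,cv2.BORDER_CONSTANT)
cv2.imwrite("pics/crop0.png",np.hstack([a,b]))
hsv=cv2.cvtColor(t,cv2.COLOR_BGR2HSV)
def show(m,roi,name):
    x,y,w,h=roi; q=np.zeros_like(m); q[y:y+h,x:x+w]=m[y:y+h,x:x+w]
    cs=sorted(cv2.findContours(q,cv2.RETR_EXTERNAL,cv2.CHAIN_APPROX_NONE)[0],key=cv2.contourArea)[::-1][:2]
    for c in cs: print(name,cv2.contourArea(c),cv2.minAreaRect(c),cv2.boxPoints(cv2.minAreaRect(c)).round(1).tolist())
yel=cv2.inRange(hsv,(22,170,150),(35,255,255)); show(yel,(330,215,80,30),"yellow")
for p in [(325,320),(329,327),(310,325),(350,330),(370,190),(372,255),(310,345),(300,312)]: print(p,hsv[p[1],p[0]])
E
```

```text
yellow 48.0 ((369.9826354980469, 228.38729858398438), (1.824686050415039, 56.71733474731445), 81.25383758544922) [[341.79998779296875, 231.8000030517578], [397.8999938964844, 223.1999969482422], [398.20001220703125, 225.0], [342.1000061035156, 233.60000610351562]]
(325, 320) [ 15 151 160]
(329, 327) [ 23 123 241]
(310, 325) [ 14 138  96]
(350, 330) [ 13 157  91]
(370, 190) [ 11 171 134]
(372, 255) [ 16 147 233]
(310, 345) [ 17 125 141]
(300, 312) [ 12 172 126]
```

View pics/crop0.png

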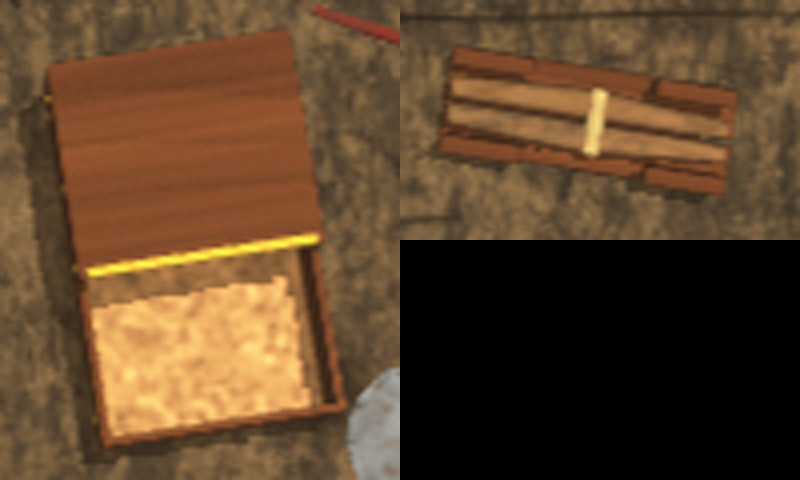

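The crop shows the roof corners at (50,67), (290,30), (320,238) and (87,275), and the front wall corners at (345,407) and (106,443). The rest corners are at (453,48), (737,92), (722,195) and (440,152), and the band is at (596,122). There is a small tin right beside the till's front right corner.

```bash
python3 - <<'E'
from h import *
def A(x,y): return (320+(x+.5)/4-.5,165+(y+.5)/4-.5)
def B(x,y): return (280+(x-400+.5)/4-.5,297+(y+.5)/4-.5)
roof=np.array([ray("top",A(*p),.064) for p in[(50,67),(290,30),(320,238),(86,275)]])
fr=np.array([ray("top",A(*p),.042) for p in[(345,407),(106,443)]])
edge=np.array([ray("top",A(*p),.062) for p in[(88,272),(320,238)]])
print("roof",roof.round(4).tolist(),"fr",fr.round(4).tolist())
print("widths",np.linalg.norm(roof[0]-roof[1]),np.linalg.norm(roof[2]-roof[3]),np.linalg.norm(fr[0]-fr[1]),"roof len",np.linalg.norm(roof[0]-roof[3]),np.linalg.norm(roof[1]-roof[2]),"tot",np.linalg.norm((roof[0]+roof[1]-fr[0]-fr[1])[:2]/2))
b=(roof[0]+roof[1])/2; f=(fr[0]+fr[1])/2
print("till centre",((b+f)/2).round(4),"xaxis yaw",np.degrees(np.arctan2(*(f-b)[[1,0]])),"edge yaw",np.degrees(np.arctan2(*(edge[1]-edge[0])[[1,0]])),"edge mid",edge.mean(0))
rc=np.array([ray("top",B(*p),.0375) for p in[(453,48),(737,92),(722,195),(440,152)]])
print("rest",rc.mean(0).round(4),np.linalg.norm(rc[0]-rc[1]),np.linalg.norm(rc[1]-rc[2]),np.linalg.norm(rc[0]-rc[3]),"yaw",np.degrees(np.arctan2(*(rc[0]-rc[1])[[1,0]])),np.degrees(np.arctan2(*(rc[3]-rc[2])[[1,0]])))
print("band",ray("top",B(596,122),.035), "ends",ray("top",B(450,101),.0225),ray("top",B(728,146),.0225))
for n,p,z in[("tin",(291,154),.036),("mb",(332,149),.015),("wt",(373,152),.025),("smalltin",(426,274),.03),("t2",(416,314),.04)]: print(n,ray("top",p,z).round(3))
# side check: roof edge & band
s=cv2.imread("pics/side0.png"); hsv=cv2.cvtColor(s,cv2.COLOR_BGR2HSV)
m=cv2.inRange(hsv,(22,170,150),(35,255,255)); ys,xs=np.nonzero(m[240:320,300:340]); 
i=ys.argmin();j=ys.argmax();print("side yellow",xs[i]+300,ys[i]+240,xs[j]+300,ys[j]+240, "pred",proj("side",edge[0]),proj("side",edge[1]))
print("pred band",proj("side",ray("top",B(596,122),.035)),"rest corners",[proj("side",p).round(0).tolist() for p in rc])
E
```

```text
roof [[0.6574, 0.3135, 0.064], [0.6718, 0.2083, 0.064], [0.58, 0.1984, 0.064], [0.5659, 0.3, 0.064]] fr [[0.508, 0.1869, 0.042], [0.4943, 0.2921, 0.042]]
widths 0.10617461081625688 0.10255391488800265 0.1060576553506418 roof len 0.09248238328712521 0.09236217826263507 tot 0.16484536268231875
till centre [0.5829 0.2502 0.053 ] xaxis yaw -172.54627041496602 edge yaw -82.73280898157357 edge mid [0.57382242 0.24855663 0.062     ]
rest [0.4055 0.328  0.0375] 0.1252096336953983 0.044731225889586085 0.0450949316611975 yaw 80.08144950350038 80.2385960231786
band [0.40518516 0.32449634 0.035     ] ends [0.41514898 0.38849999 0.0225    ] [0.39296695 0.26633144 0.0225    ]
tin [0.715 0.386 0.036]
mb [0.728 0.311 0.015]
wt [0.718 0.237 0.025]
smalltin [0.494 0.15  0.03 ]
t2 [0.425 0.172 0.04 ]Traceback (most recent call last):
  File "<stdin>", line 18, in <module>
ValueError: attempt to get argmin of an empty sequence
```

>>> step_arm(moves=[{"dx": 48.5, "dy": -23}, {"dx": 48.5, "dy": -23}, {"dx": 48.5, "dy": -23}, {"dx": 48.5, "dy": -23}, {"dx": 48.5, "dy": -23}, {"dx": 48.5, "dy": -23}, {"dx": 48.5, "dy": -23}, {"dx": 48.5, "dy": -23}, {"dx": 26, "dy": -44}, {"dx": 26, "dy": -44}, {"dx": 26, "dy": -44}, {"dx": 26, "dy": -44}, {"dx": 26, "dy": -44}, {"dx": 26, "dy": -44}, {"dx": 26, "dy": -44}, {"dx": -4, "dy": -54}, {"dx": -4, "dy": -54}, {"dx": -4, "dy": -54}, {"dx": -4, "dy": -54}, {"dx": -4, "dy": -54}], grip_force=30)

```text
invalid input at $.moves[0]: expected keys rx, ry, rz, dx, dy, dz, gripper
```

>>> step_arm(moves=[{"rz": -10}, {"rz": -10}, {"rz": -10}, {"rz": -10}, {"rz": -10}, {"rz": -10}, {"rz": -2.3}, {}])

```text
invalid input at $.moves[0]: expected keys rx, ry, rz, dx, dy, dz, gripper
```

```bash
cat >> h.py <<'E'
from scipy.spatial.transform import Rotation as Ro
def to(p,yaw,pitch=0):
    """tool x at yaw (deg), tool down; pitch = extra turn about tool y. prints needed turn, and shift in present and target tool axes"""
    o=r.get_obs(); R=Ro.from_rotvec(o["orientation"]); a=np.radians(yaw)
    T=Ro.from_matrix(np.array([[np.cos(a),np.sin(a),0],[np.sin(a),-np.cos(a),0],[0,0,-1]]).T.T)*Ro.from_euler("y",pitch,degrees=True)
    d=(np.array(p)-o["tcp_pos"])*1000
    print("t",o["clock"],"tcp",o["tcp_pos"].round(4),"F",o["contact_force"].round(1),"w",o["grip_width"].round(4),"gf",o["gripper_force"])
    print("turn",np.degrees((R.inv()*T).as_rotvec()).round(1),"now-axes",R.inv().apply(d).round(1),"target-axes",T.inv().apply(d).round(1))
E
python3 -c "
from h import *
to([.4050,.3275,.12],80.2);print(r.get_obs()['joints'].round(2))"
```

```text
Traceback (most recent call last):
  File "h.py", line 17, in to
    print("t",o["clock"],"tcp",o["tcp_pos"].round(4),"F",o["contact_force"].round(1),"w",o["grip_width"].round(4),"gf",o["gripper_force"])
                                                                                         ^^^^^^^^^^^^^^^^^^^^^
AttributeError: 'float' object has no attribute 'round'
```

>>> step_arm(moves=[{"rx": 0, "ry": 0, "rz": 0, "dx": 48.5, "dy": -23, "dz": 0, "gripper": 1}, {"rx": 0, "ry": 0, "rz": 0, "dx": 48.5, "dy": -23, "dz": 0, "gripper": 1}, {"rx": 0, "ry": 0, "rz": 0, "dx": 48.5, "dy": -23, "dz": 0, "gripper": 1}, {"rx": 0, "ry": 0, "rz": 0, "dx": 48.5, "dy": -23, "dz": 0, "gripper": 1}, {"rx": 0, "ry": 0, "rz": 0, "dx": 48.5, "dy": -23, "dz": 0, "gripper": 1}, {"rx": 0, "ry": 0, "rz": 0, "dx": 48.5, "dy": -23, "dz": 0, "gripper": 1}, {"rx": 0, "ry": 0, "rz": 0, "dx": 48.5, "dy": -23, "dz": 0, "gripper": 1}, {"rx": 0, "ry": 0, "rz": 0, "dx": 48.5, "dy": -23, "dz": 0, "gripper": 1}, {"rx": 0, "ry": 0, "rz": 0, "dx": 26, "dy": -44, "dz": 0, "gripper": 1}, {"rx": 0, "ry": 0, "rz": 0, "dx": 26, "dy": -44, "dz": 0, "gripper": 1}, {"rx": 0, "ry": 0, "rz": 0, "dx": 26, "dy": -44, "dz": 0, "gripper": 1}, {"rx": 0, "ry": 0, "rz": 0, "dx": 26, "dy": -44, "dz": 0, "gripper": 1}, {"rx": 0, "ry": 0, "rz": 0, "dx": 26, "dy": -44, "dz": 0, "gripper": 1}, {"rx": 0, "ry": 0, "rz": 0, "dx": 26, "dy": -44, "dz": 0, "gripper": 1}, {"rx": 0, "ry": 0, "rz": 0, "dx": 26, "dy": -44, "dz": 0, "gripper": 1}, {"rx": 0, "ry": 0, "rz": 0, "dx": -4, "dy": -54, "dz": 0, "gripper": 1}, {"rx": 0, "ry": 0, "rz": 0, "dx": -4, "dy": -54, "dz": 0, "gripper": 1}, {"rx": 0, "ry": 0, "rz": 0, "dx": -4, "dy": -54, "dz": 0, "gripper": 1}, {"rx": 0, "ry": 0, "rz": 0, "dx": -4, "dy": -54, "dz": 0, "gripper": 1}, {"rx": 0, "ry": 0, "rz": 0, "dx": -4, "dy": -54, "dz": 0, "gripper": 1}], grip_force=30)

```text
clock: 2.6
tcp_pos: [0.4964, 0.2518, 0.2531]
orientation: [3.104, 0.484, -0.0]
contact_force: [1.2, 0.4, 0.1]
grip_width: 0.0854
gripper_force: 0.0
```

>>> step_arm(moves=[{"rx": 0, "ry": 0, "rz": -10, "dx": 0, "dy": 0, "dz": 0, "gripper": 0.3}, {"rx": 0, "ry": 0, "rz": -10, "dx": 0, "dy": 0, "dz": 0, "gripper": 0.3}, {"rx": 0, "ry": 0, "rz": -10, "dx": 0, "dy": 0, "dz": 0, "gripper": 0.3}, {"rx": 0, "ry": 0, "rz": -10, "dx": 0, "dy": 0, "dz": 0, "gripper": 0.3}, {"rx": 0, "ry": 0, "rz": -10, "dx": 0, "dy": 0, "dz": 0, "gripper": 0.3}, {"rx": 0, "ry": 0, "rz": -10, "dx": 0, "dy": 0, "dz": 0, "gripper": 0.3}, {"rx": 0, "ry": 0, "rz": -2.3, "dx": 0, "dy": 0, "dz": 0, "gripper": 0.3}, {"rx": 0, "ry": 0, "rz": 0, "dx": 0, "dy": 0, "dz": 0, "gripper": 0.3}])

```text
clock: 3.6
tcp_pos: [0.4973, 0.2503, 0.2531]
orientation: [-2.408, -2.017, 0.001]
contact_force: [-0.2, -0.0, 0.1]
grip_width: 0.0557
gripper_force: 0.0
```

```bash
sed -i 's/o\["grip_width"\].round(4)/round(o["grip_width"],4)/' h.py
python3 -c "
from h import *
to([.4050,.3275,.12],80.2);print(r.get_obs()['joints'].round(2))"
```

```text
t 3.6 tcp [0.4973 0.2503 0.2531] F [-0.2 -0.   0.1] w 0.0557 gf 0.0
turn [-0.   0.  -0.3] now-axes [  59.8 -104.3  133.1] target-axes [  60.3 -104.   133.1]
[-0.12  0.34 -0.56  1.81  0.21  1.05 -0.94]
```

>>> step_arm(moves=[{"rx": 0, "ry": 0, "rz": -0.3, "dx": 20, "dy": -34.8, "dz": 24, "gripper": 0.3}, {"rx": 0, "ry": 0, "rz": 0, "dx": 20, "dy": -34.8, "dz": 24, "gripper": 0.3}, {"rx": 0, "ry": 0, "rz": 0, "dx": 20, "dy": -34.6, "dz": 25, "gripper": 0.3}, {"rx": 0, "ry": 0, "rz": 0, "dx": 0, "dy": 0, "dz": 40, "gripper": 0.3}, {"rx": 0, "ry": 0, "rz": 0, "dx": 0, "dy": 0, "dz": 40, "gripper": 0.3}, {"rx": 0, "ry": 0, "rz": 0, "dx": 0, "dy": 0, "dz": 32, "gripper": 0.3}, {"rx": 0, "ry": 0, "rz": 0, "dx": 0, "dy": 0, "dz": 0, "gripper": 0.3}])

```text
clock: 4.47
tcp_pos: [0.4035, 0.3262, 0.0664]
orientation: [2.402, 2.025, -0.007]
contact_force: [-0.2, 0.3, -0.1]
grip_width: 0.0554
gripper_force: 0.0
```

```bash
python3 -c "
from h import *
to([.4050,.3275,.036],80.2);snap('side','s1.png')
im=cv2.imread('pics/s1.png');a=cv2.resize(im[140:300,160:360],None,fx=4,fy=4)[:600];cv2.imwrite('pics/s1c.png',a)"
```

```text
t 4.475 tcp [0.4035 0.3262 0.0664] F [-0.2  0.3 -0.1] w 0.0554 gf 0.0
turn [-0.2  0.2  0.1] now-axes [ 1.7  1.4 30.4] target-axes [ 1.6  1.3 30.4]
```

View pics/s1c.png

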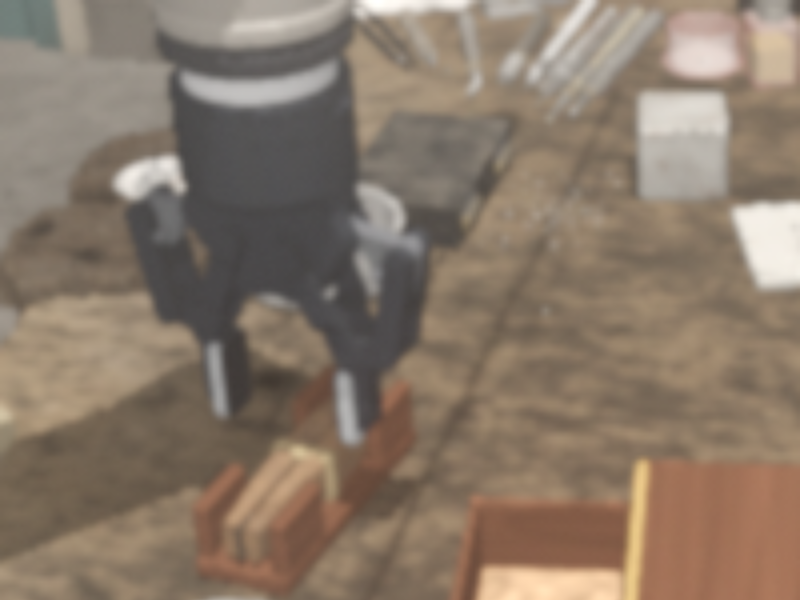

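The two fingers, with tips near (225,415) and (355,440), straddle the clamp above its waist band at (310,455). I'll go down and close.

>>> step_arm(moves=[{"rx": 0, "ry": 0, "rz": 0, "dx": 1.5, "dy": 1.5, "dz": 15, "gripper": 0.3}, {"rx": 0, "ry": 0, "rz": 0, "dx": 0, "dy": 0, "dz": 15, "gripper": 0.3}, {"rx": 0, "ry": 0, "rz": 0, "dx": 0, "dy": 0, "dz": 0, "gripper": 0.3}, {"rx": 0, "ry": 0, "rz": 0, "dx": 0, "dy": 0, "dz": 0, "gripper": -1}, {"rx": 0, "ry": 0, "rz": 0, "dx": 0, "dy": 0, "dz": 0, "gripper": -1}, {"rx": 0, "ry": 0, "rz": 0, "dx": 0, "dy": 0, "dz": 0, "gripper": -1}, {"rx": 0, "ry": 0, "rz": 0, "dx": 0, "dy": 0, "dz": 0, "gripper": -1}], grip_force=40)

```text
clock: 5.4
tcp_pos: [0.4067, 0.3288, 0.0388]
orientation: [2.4, 2.027, 0.001]
contact_force: [-1.4, -0.8, 6.0]
grip_width: 0.0255
gripper_force: 39.6
```

>>> step_arm(moves=[{"rx": 0, "ry": 0, "rz": 0, "dx": 0, "dy": 0, "dz": -20, "gripper": -1}, {"rx": 0, "ry": 0, "rz": 0, "dx": 0, "dy": 0, "dz": -30, "gripper": -1}, {"rx": 0, "ry": 0, "rz": 0, "dx": 0, "dy": 0, "dz": -40, "gripper": -1}, {"rx": 0, "ry": 0, "rz": 0, "dx": 0, "dy": 0, "dz": 0, "gripper": -1}, {"rx": 0, "ry": 0, "rz": 10, "dx": 0, "dy": 0, "dz": 0, "gripper": -1}, {"rx": 0, "ry": 0, "rz": 10, "dx": 0, "dy": 0, "dz": 0, "gripper": -1}, {"rx": 0, "ry": 0, "rz": 10, "dx": 0, "dy": 0, "dz": 0, "gripper": -1}, {"rx": 0, "ry": 0, "rz": 10, "dx": 0, "dy": 0, "dz": 0, "gripper": -1}, {"rx": 0, "ry": 0, "rz": 10, "dx": 0, "dy": 0, "dz": 0, "gripper": -1}, {"rx": 0, "ry": 0, "rz": 10, "dx": 0, "dy": 0, "dz": 0, "gripper": -1}, {"rx": 0, "ry": 0, "rz": 10, "dx": 0, "dy": 0, "dz": 0, "gripper": -1}, {"rx": 0, "ry": 0, "rz": 2.7, "dx": 0, "dy": 0, "dz": 0, "gripper": -1}, {"rx": 0, "ry": 0, "rz": 0, "dx": 0, "dy": 0, "dz": 0, "gripper": -1}])

```text
clock: 7.02
tcp_pos: [0.406, 0.328, 0.1273]
orientation: [3.133, 0.21, -0.002]
contact_force: [0.0, -0.1, -0.6]
grip_width: 0.0258
gripper_force: 39.7
```

```bash
python3 -c "
from h import *
to([.55,.43,.05],7.5);print(r.get_obs()['joints'].round(2))
a=snap('top','t2.png')[220:370,200:400];b=snap('side','s2.png')[130:280,160:360]
cv2.imwrite('pics/c2.png',np.hstack([cv2.resize(a,None,fx=2,fy=2),cv2.resize(b,None,fx=2,fy=2)]))"
```

```text
t 7.025 tcp [0.406  0.328  0.1273] F [ 0.  -0.1 -0.6] w 0.0258 gf 39.736823569983244
turn [0.1 0.1 0.2] now-axes [156.4 -81.9  77. ] target-axes [156.  -82.3  77.3]
[-0.58  0.41 -0.27  2.01  0.16  0.74 -2.38]
```

View pics/c2.png

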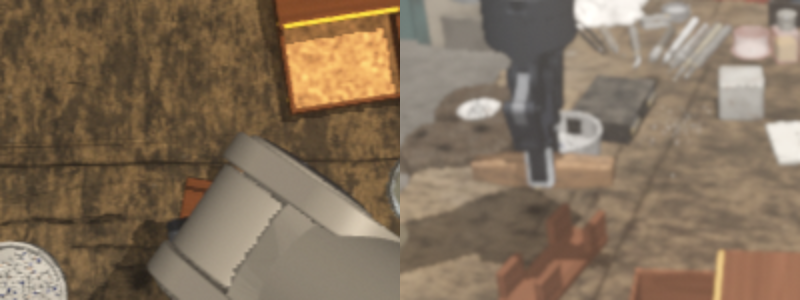

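The side view shows the clamp held level by the waist, clear of the rest. Next I'll carry it to bare bench at (0.55, 0.43).

>>> step_arm(moves=[{"rx": 0, "ry": 0, "rz": 0.2, "dx": 39, "dy": -20.5, "dz": 0, "gripper": -1}, {"rx": 0, "ry": 0, "rz": 0, "dx": 39, "dy": -20.5, "dz": 0, "gripper": -1}, {"rx": 0, "ry": 0, "rz": 0, "dx": 39, "dy": -20.5, "dz": 0, "gripper": -1}, {"rx": 0, "ry": 0, "rz": 0, "dx": 39, "dy": -20.5, "dz": 0, "gripper": -1}, {"rx": 0, "ry": 0, "rz": 0, "dx": 0, "dy": 0, "dz": 26, "gripper": -1}, {"rx": 0, "ry": 0, "rz": 0, "dx": 0, "dy": 0, "dz": 26, "gripper": -1}, {"rx": 0, "ry": 0, "rz": 0, "dx": 0, "dy": 0, "dz": 25, "gripper": -1}, {"rx": 0, "ry": 0, "rz": 0, "dx": 0, "dy": 0, "dz": 10, "gripper": -1}, {"rx": 0, "ry": 0, "rz": 0, "dx": 0, "dy": 0, "dz": 6, "gripper": -1}, {"rx": 0, "ry": 0, "rz": 0, "dx": 0, "dy": 0, "dz": 2, "gripper": -1}, {"rx": 0, "ry": 0, "rz": 0, "dx": 0, "dy": 0, "dz": 0, "gripper": -1}])

```text
clock: 8.5
tcp_pos: [0.5508, 0.4305, 0.034]
orientation: [-3.134, -0.204, -0.001]
contact_force: [-0.3, 0.2, -1.2]
grip_width: 0.0261
gripper_force: 39.7
```

>>> step_arm(moves=[{"rx": 0, "ry": 0, "rz": 0, "dx": 0, "dy": 0, "dz": 2.5, "gripper": -1}, {"rx": 0, "ry": 0, "rz": 0, "dx": 0, "dy": 0, "dz": 1.5, "gripper": -1}, {"rx": 0, "ry": 0, "rz": 0, "dx": 0, "dy": 0, "dz": 0, "gripper": -1}])

```text
clock: 8.88
tcp_pos: [0.5504, 0.4301, 0.0292]
orientation: [3.135, 0.204, -0.0]
contact_force: [0.1, 0.3, -0.9]
grip_width: 0.0257
gripper_force: 39.7
```

>>> step_arm(moves=[{"rx": 0, "ry": 0, "rz": 0, "dx": 0, "dy": 0, "dz": 1, "gripper": -1}, {"rx": 0, "ry": 0, "rz": 0, "dx": 0, "dy": 0, "dz": 1, "gripper": -1}, {"rx": 0, "ry": 0, "rz": 0, "dx": 0, "dy": 0, "dz": 0, "gripper": -1}])

```text
clock: 9.25
tcp_pos: [0.5506, 0.4303, 0.0288]
orientation: [3.135, 0.204, 0.0]
contact_force: [-3.8, -2.9, 9.3]
grip_width: 0.0257
gripper_force: 40.9
```

Contact came at TCP z = 0.0288, as predicted. I'll let go and look.

>>> step_arm(moves=[{"rx": 0, "ry": 0, "rz": 0, "dx": 0, "dy": 0, "dz": -1, "gripper": -0.1}, {"rx": 0, "ry": 0, "rz": 0, "dx": 0, "dy": 0, "dz": 0, "gripper": 0.2}, {"rx": 0, "ry": 0, "rz": 0, "dx": 0, "dy": 0, "dz": 0, "gripper": 0.2}, {"rx": 0, "ry": 0, "rz": 0, "dx": 0, "dy": 0, "dz": 0, "gripper": 0.2}, {"rx": 0, "ry": 0, "rz": 0, "dx": 0, "dy": 0, "dz": 0, "gripper": 0.2}, {"rx": 0, "ry": 0, "rz": 0, "dx": 0, "dy": 0, "dz": -30, "gripper": 0.2}, {"rx": 0, "ry": 0, "rz": 0, "dx": 0, "dy": 0, "dz": -50, "gripper": 0.2}, {"rx": 0, "ry": 0, "rz": 0, "dx": -45, "dy": 0, "dz": -40, "gripper": 0.2}, {"rx": 0, "ry": 0, "rz": 0, "dx": -50, "dy": 0, "dz": 0, "gripper": 0.2}, {"rx": 0, "ry": 0, "rz": 0, "dx": -50, "dy": 0, "dz": 0, "gripper": 0.2}, {"rx": 0, "ry": 0, "rz": 0, "dx": 0, "dy": 0, "dz": 0, "gripper": 0.2}])

```text
clock: 10.62
tcp_pos: [0.4024, 0.4115, 0.1485]
orientation: [3.134, 0.212, -0.003]
contact_force: [-0.2, 1.4, 0.1]
grip_width: 0.0511
gripper_force: 0.0
```

```bash
python3 -c "
from h import *
to([.5,.43,.05],7.5)
a=snap('top','t3.png');b=snap('side','s3.png')
c0=proj('top',[.55,.43,.012]).astype(int);c1=proj('side',[.55,.43,.012]).astype(int);print(c0,c1)
f=lambda im,c:cv2.resize(im[c[1]-60:c[1]+60,c[0]-50:c[0]+50],None,fx=4,fy=4,interpolation=cv2.INTER_CUBIC)
cv2.imwrite('pics/c3.png',np.hstack([f(a,c0),f(b,c1)]))"
```

```text
t 10.625 tcp [0.4024 0.4115 0.1485] F [-0.2  1.4  0.1] w 0.0511 gf 0.0
turn [0.  0.1 0.2] now-axes [99.4 -5.2 98.3] target-axes [99.1 -5.6 98.5]
[268 246] [323 239]
```

View pics/c3.png

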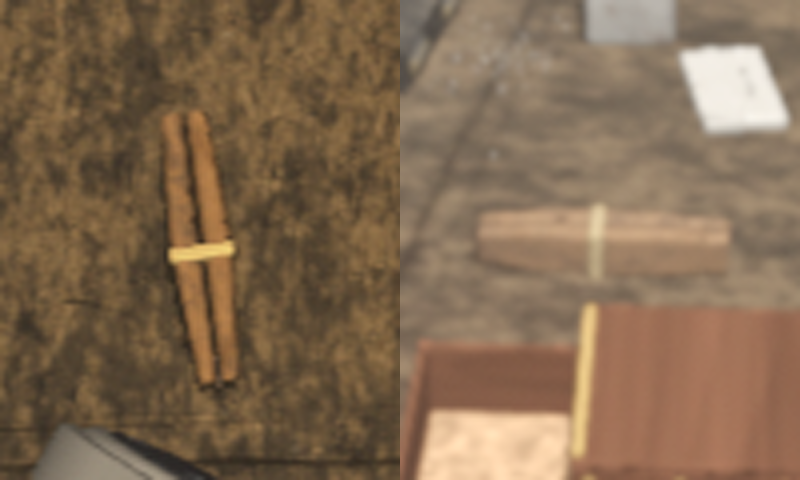

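The clamp lies flat on bare bench. In the left crop the far end is at (187,112), the near end at (218,382) and the band at (201,252).

```bash
python3 - <<'E'
from h import *
P=lambda x,y,z: ray("top",(218+(x+.5)/4-.5,186+(y+.5)/4-.5),z)
a,b,m=P(187,112,.018),P(218,382,.018),P(201,252,.025)
print(a,b,m,np.linalg.norm(a-b),(a+b)/2); yaw=np.degrees(np.arctan2(*(a-b)[[1,0]]));print("yaw",yaw)
u=(a-b)/np.linalg.norm(a-b); g=(a+b)/2-u*.042; g[2]=.08; print(g); to(g,yaw)
E
```

```text
[0.6098819  0.43603941 0.018     ] [0.48777588 0.42334428 0.018     ] [0.54554865 0.42975734 0.025     ] 0.12276419668682717 [0.54882889 0.42969184 0.018     ]
yaw 5.935608723798938
[0.50705406 0.42534859 0.08      ]
t 10.725 tcp [0.4069 0.4116 0.1487] F [0.6 0.2 0.4] w 0.0509 gf 0.0
turn [-0.  -0.1  1.6] now-axes [101.   -0.6  68.8] target-axes [101.   -3.3  68.7]
```

>>> step_arm(moves=[{"rx": 0, "ry": 0, "rz": 0.5, "dx": 51, "dy": -0.5, "dz": 0, "gripper": 0.0}, {"rx": 0, "ry": 0, "rz": 0, "dx": 51, "dy": -1, "dz": 0, "gripper": 0.0}, {"rx": 0, "ry": 0, "rz": 0, "dx": 0, "dy": 0, "dz": 35, "gripper": 0.0}, {"rx": 0, "ry": 0, "rz": 0, "dx": 0, "dy": 0, "dz": 35, "gripper": 0.0}, {"rx": 0, "ry": 0, "rz": 0, "dx": 0, "dy": 0, "dz": 0, "gripper": 0.0}, {"rx": 0, "ry": 0, "rz": 0, "dx": 0, "dy": 0, "dz": 0, "gripper": 0.0}])

```text
clock: 11.48
tcp_pos: [0.5091, 0.426, 0.0793]
orientation: [-3.135, -0.189, -0.002]
contact_force: [0.2, -0.1, -0.3]
grip_width: 0.0427
gripper_force: 0.0
```

```bash
python3 -c "
from h import *
to([.508,.425,.027],7)"
```

```text
t 11.475 tcp [0.5091 0.426  0.0793] F [ 0.2 -0.1 -0.3] w 0.0427 gf 0.0
turn [-0.  -0.1 -0.1] now-axes [-1.3  1.  52.3] target-axes [-1.2  0.9 52.3]
```

>>> step_arm(moves=[{"rx": 0, "ry": 0, "rz": 0, "dx": -1, "dy": 1, "dz": 20, "gripper": 0.0}, {"rx": 0, "ry": 0, "rz": 0, "dx": 0, "dy": 0, "dz": 20, "gripper": 0.0}, {"rx": 0, "ry": 0, "rz": 0, "dx": 0, "dy": 0, "dz": 12, "gripper": 0.0}, {"rx": 0, "ry": 0, "rz": 0, "dx": 0, "dy": 0, "dz": 0, "gripper": 0.0}, {"rx": 0, "ry": 0, "rz": 0, "dx": 0, "dy": 0, "dz": 0, "gripper": -1}, {"rx": 0, "ry": 0, "rz": 0, "dx": 0, "dy": 0, "dz": 0, "gripper": -1}, {"rx": 0, "ry": 0, "rz": 0, "dx": 0, "dy": 0, "dz": 0, "gripper": -1}, {"rx": 0, "ry": 0, "rz": 0, "dx": 0, "dy": 0, "dz": 0, "gripper": -1}], grip_force=60)

```text
clock: 12.48
tcp_pos: [0.5071, 0.4249, 0.0268]
orientation: [-3.135, -0.19, -0.001]
contact_force: [0.2, -0.0, 0.9]
grip_width: 0.0198
gripper_force: 58.7
```

>>> step_arm(moves=[{"rx": 0, "ry": 0, "rz": 0, "dx": 0, "dy": 0, "dz": -20, "gripper": -1}, {"rx": 0, "ry": 0, "rz": 0, "dx": 0, "dy": 0, "dz": -40, "gripper": -1}, {"rx": 0, "ry": 0, "rz": 0, "dx": 0, "dy": 0, "dz": -50, "gripper": -1}, {"rx": 0, "ry": 0, "rz": 0, "dx": 0, "dy": 0, "dz": -50, "gripper": -1}, {"rx": 0, "ry": 0, "rz": 0, "dx": -20, "dy": 46, "dz": 0, "gripper": -1}, {"rx": 0, "ry": 0, "rz": 0, "dx": -20, "dy": 46, "dz": 0, "gripper": -1}, {"rx": 0, "ry": 0, "rz": 0, "dx": -20, "dy": 46, "dz": 0, "gripper": -1}, {"rx": 0, "ry": 0, "rz": 0, "dx": -20, "dy": 46, "dz": 0, "gripper": -1}, {"rx": 0, "ry": -5, "rz": 0, "dx": 0, "dy": 0, "dz": 0, "gripper": -1}, {"rx": 0, "ry": -5, "rz": 0, "dx": 0, "dy": 0, "dz": 0, "gripper": -1}, {"rx": 0, "ry": -5, "rz": 0, "dx": 0, "dy": 0, "dz": 0, "gripper": -1}, {"rx": 0, "ry": -5, "rz": 0, "dx": 0, "dy": 0, "dz": 0, "gripper": -1}, {"rx": 0, "ry": 0, "rz": 0, "dx": 0, "dy": 0, "dz": 0, "gripper": -1}, {"rx": 0, "ry": 0, "rz": 0, "dx": 0, "dy": 0, "dz": 0, "gripper": -1}])

```text
clock: 14.22
tcp_pos: [0.4494, 0.2323, 0.1868]
orientation: [3.068, 0.187, -0.538]
contact_force: [-0.6, 0.2, -0.6]
grip_width: 0.02
gripper_force: 58.8
```

```bash
cat >> h.py <<'E'
def till(X,z,th,yaw=7.5,Y=0):
    """clamp centre at till X (mm), axis height z (mm), tipped th deg"""
    t=np.radians(th); x=X+43*np.cos(t)-14.5*np.sin(t); h=z+43*np.sin(t)+14.5*np.cos(t)
    e=np.array([-.9914,-.1305,0]); f=np.array([.1305,-.9914,0])
    p=np.array([.583,.250,0])+e*x/1000+f*Y/1000; p[2]=h/1000; to(p,yaw,-th)
E
python3 -c "
from h import *
print(r.get_obs()['joints'].round(2)); till(100,71,20)
a=snap('top','t4.png')[160:340,300:460];b=snap('side','s4.png')[180:340,200:400]
cv2.imwrite('pics/c4.png',np.hstack([cv2.resize(a,(355,400)),cv2.resize(b,(440,400))]))"
```

```text
[-0.32  0.47 -0.27  1.79 -0.03  1.21 -2.01]
t 14.225 tcp [0.4494 0.2323 0.1868] F [-0.6  0.2 -0.6] w 0.02 gf 58.77757526929429
turn [-0.2 -0.1 -0.5] now-axes [29.1 -0.1 82.5] target-axes [29.3 -0.1 82.5]
```

View pics/c4.png

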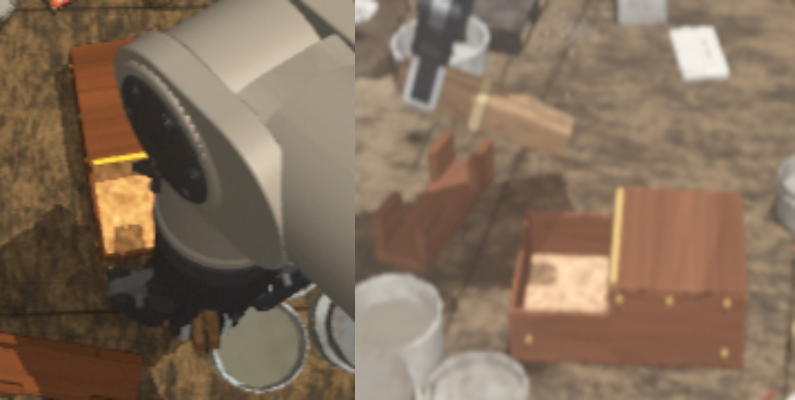

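The side view shows the clamp tipped with its free end down, at about (565,135), above and before the opening. I'll lower it to the slide's start.

>>> step_arm(moves=[{"rx": 0, "ry": 0, "rz": -0.5, "dx": 10, "dy": 0, "dz": 27, "gripper": -1}, {"rx": 0, "ry": 0, "rz": 0, "dx": 10, "dy": 0, "dz": 27, "gripper": -1}, {"rx": 0, "ry": 0, "rz": 0, "dx": 9, "dy": 0, "dz": 28, "gripper": -1}, {"rx": 0, "ry": 0, "rz": 0, "dx": 0, "dy": 0, "dz": 0, "gripper": -1}, {"rx": 0, "ry": 0, "rz": 0, "dx": 0, "dy": 0, "dz": 0, "gripper": -1}])

```text
clock: 14.95
tcp_pos: [0.4492, 0.2327, 0.1005]
orientation: [3.069, 0.2, -0.539]
contact_force: [0.3, -0.5, -1.0]
grip_width: 0.0194
gripper_force: 58.8
```

```bash
python3 -c "
from h import *
till(100,71,20); till(15,40,20)
a=snap('top','t5.png')[160:340,300:460];b=snap('side','s5.png')[200:340,240:400]
cv2.imwrite('pics/c5.png',np.hstack([cv2.resize(a,(320,360)),cv2.resize(b,(411,360))]))"
```

```text
t 14.95 tcp [0.4492 0.2327 0.1005] F [ 0.3 -0.5 -1. ] w 0.0194 gf 58.80990709138132
turn [-0.2 -0.1  0. ] now-axes [-0.1  0.3  1.3] target-axes [-0.1  0.3  1.3]
t 14.95 tcp [0.4492 0.2327 0.1005] F [ 0.3 -0.5 -1. ] w 0.0194 gf 58.80990709138132
turn [-0.2 -0.1  0. ] now-axes [90.3  0.3  1.5] target-axes [90.3  0.3  1.4]
```

View pics/c5.png

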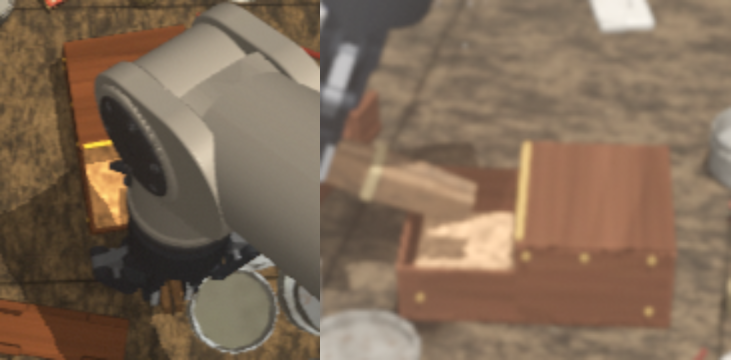

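The free end, at about (475,195), is in the opening, short of the roof edge and headed under it. I'll slide along the clamp axis.

>>> step_arm(moves=[{"rx": 0, "ry": 0, "rz": 0, "dx": 12, "dy": 0, "dz": 0.5, "gripper": -1}, {"rx": 0, "ry": 0, "rz": 0, "dx": 12, "dy": 0, "dz": 0, "gripper": -1}, {"rx": 0, "ry": 0, "rz": 0, "dx": 12, "dy": 0, "dz": 0, "gripper": -1}, {"rx": 0, "ry": 0, "rz": 0, "dx": 12, "dy": 0, "dz": 0, "gripper": -1}, {"rx": 0, "ry": 0, "rz": 0, "dx": 0, "dy": 0, "dz": 0, "gripper": -1}])

```text
clock: 15.68
tcp_pos: [0.4942, 0.238, 0.0818]
orientation: [3.068, 0.199, -0.542]
contact_force: [-0.2, 1.1, -0.3]
grip_width: 0.0195
gripper_force: 58.8
```

```bash
python3 -c "
from h import *
till(15,40,20)"
```

```text
t 15.675 tcp [0.4942 0.238  0.0818] F [-0.2  1.1 -0.3] w 0.0195 gf 58.77964690779834
turn [-0.2  0.  -0.1] now-axes [41.4 -0.3 -0.7] target-axes [41.4 -0.3 -0.7]
```

>>> step_arm(moves=[{"rx": 0, "ry": 0, "rz": 0, "dx": 10, "dy": 0, "dz": -0.5, "gripper": -1}, {"rx": 0, "ry": 0, "rz": 0, "dx": 10, "dy": 0, "dz": 0, "gripper": -1}, {"rx": 0, "ry": 0, "rz": 0, "dx": 10, "dy": 0, "dz": 0, "gripper": -1}, {"rx": 0, "ry": 0, "rz": 0, "dx": 10, "dy": 0, "dz": 0, "gripper": -1}, {"rx": 0, "ry": 0, "rz": 0, "dx": 0, "dy": 0, "dz": 0, "gripper": -1}])

```text
clock: 16.3
tcp_pos: [0.5315, 0.2429, 0.0688]
orientation: [3.068, 0.199, -0.541]
contact_force: [-0.3, -0.7, -0.7]
grip_width: 0.0192
gripper_force: 58.8
```

```bash
python3 -c "
from h import *
till(15,40,20);till(8,30,10)
a=snap('top','t6.png')[160:340,300:460];b=snap('side','s6.png')[200:340,240:400]
cv2.imwrite('pics/c6.png',np.hstack([cv2.resize(a,(320,360)),cv2.resize(b,(411,360))]))"
```

```text
t 16.3 tcp [0.5315 0.2429 0.0688] F [-0.3 -0.7 -0.7] w 0.0192 gf 58.774027115124454
turn [-0.2 -0.  -0.1] now-axes [ 1.6 -0.3 -0.1] target-axes [ 1.6 -0.3 -0.1]
t 16.3 tcp [0.5315 0.2429 0.0688] F [-0.3 -0.7 -0.7] w 0.0192 gf 58.774027115124454
turn [-0.2 10.  -0.1] now-axes [ 9.7 -0.2 14.6] target-axes [ 7.  -0.3 16.1]
```

View pics/c6.png

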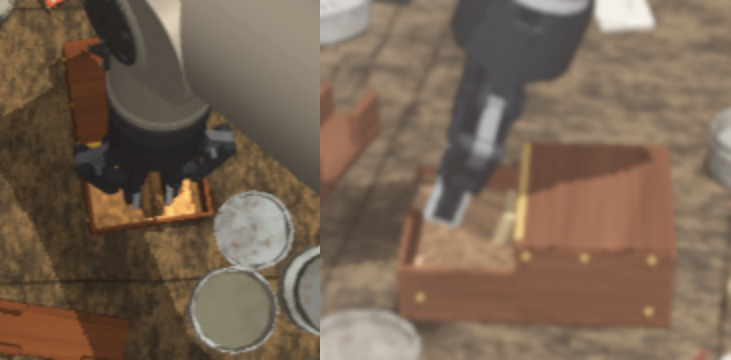

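The band, at about (503,220), is just before the roof edge, the free end is under the roof, and the fingers are inside the opening. Next I'll lower the held end.

>>> step_arm(moves=[{"rx": 0, "ry": 2.5, "rz": 0, "dx": 2.2, "dy": 0, "dz": 3.8, "gripper": -1}, {"rx": 0, "ry": 2.5, "rz": 0, "dx": 2.1, "dy": 0, "dz": 3.8, "gripper": -1}, {"rx": 0, "ry": 2.5, "rz": 0, "dx": 2.1, "dy": 0, "dz": 3.9, "gripper": -1}, {"rx": 0, "ry": 2.5, "rz": 0, "dx": 2, "dy": 0, "dz": 4, "gripper": -1}, {"rx": 0, "ry": 0, "rz": 0, "dx": 0, "dy": 0, "dz": 0, "gripper": -1}])

```text
clock: 17.02
tcp_pos: [0.5335, 0.2436, 0.0522]
orientation: [3.114, 0.204, -0.275]
contact_force: [-0.7, 0.3, -0.7]
grip_width: 0.0196
gripper_force: 58.7
```

```bash
python3 -c "
from h import *
till(2,20.3,0)"
```

```text
t 17.025 tcp [0.5335 0.2436 0.0522] F [-0.7  0.3 -0.7] w 0.0196 gf 58.74928822539346
turn [-0.2 10.1 -0. ] now-axes [ 7.9  0.1 16.3] target-axes [ 4.9  0.1 17.4]
```

>>> step_arm(moves=[{"rx": 0, "ry": 2.5, "rz": 0, "dx": 1.8, "dy": 0, "dz": 4.2, "gripper": -1}, {"rx": 0, "ry": 2.5, "rz": 0, "dx": 1.7, "dy": 0, "dz": 4.2, "gripper": -1}, {"rx": 0, "ry": 2.5, "rz": 0, "dx": 1.6, "dy": 0, "dz": 4.3, "gripper": -1}, {"rx": 0, "ry": 2.6, "rz": 0, "dx": 1.4, "dy": 0, "dz": 4.3, "gripper": -1}, {"rx": 0, "ry": 0, "rz": 0, "dx": 0, "dy": 0, "dz": 0, "gripper": -1}])

```text
clock: 17.65
tcp_pos: [0.5383, 0.2442, 0.0344]
orientation: [-3.133, -0.204, 0.0]
contact_force: [0.2, 0.2, 0.1]
grip_width: 0.02
gripper_force: 58.8
```

```bash
python3 -c "
from h import *
till(2,18.3,0)"
```

```text
t 17.65 tcp [0.5383 0.2442 0.0344] F [0.2 0.2 0.1] w 0.02 gf 58.76053230456307
turn [-0.1  0.  -0. ] now-axes [0.  0.1 1.6] target-axes [0.  0.1 1.6]
```

>>> step_arm(moves=[{"rx": 0, "ry": 0, "rz": 0, "dx": 0, "dy": 0, "dz": 1.2, "gripper": -1}, {"rx": 0, "ry": 0, "rz": 0, "dx": 0, "dy": 0, "dz": 0.8, "gripper": -1}, {"rx": 0, "ry": 0, "rz": 0, "dx": 0, "dy": 0, "dz": 0.5, "gripper": -1}, {"rx": 0, "ry": 0, "rz": 0, "dx": 0, "dy": 0, "dz": 0, "gripper": -1}])

```text
clock: 18.15
tcp_pos: [0.5395, 0.2443, 0.0325]
orientation: [-3.132, -0.203, -0.003]
contact_force: [-1.9, -0.1, 5.7]
grip_width: 0.0194
gripper_force: 59.5
```

The clamp is on the floor (5.7 N up). I'll let go and withdraw straight up.

>>> step_arm(moves=[{"rx": 0, "ry": 0, "rz": 0, "dx": 0, "dy": 0, "dz": -0.5, "gripper": -0.4}, {"rx": 0, "ry": 0, "rz": 0, "dx": 0, "dy": 0, "dz": 0, "gripper": 0.0}, {"rx": 0, "ry": 0, "rz": 0, "dx": 0, "dy": 0, "dz": 0, "gripper": 0.0}, {"rx": 0, "ry": 0, "rz": 0, "dx": 0, "dy": 0, "dz": 0, "gripper": 0.0}, {"rx": 0, "ry": 0, "rz": 0, "dx": 0, "dy": 0, "dz": -20, "gripper": 0.0}, {"rx": 0, "ry": 0, "rz": 0, "dx": 0, "dy": 0, "dz": -40, "gripper": 0.0}, {"rx": 0, "ry": 0, "rz": 0, "dx": 0, "dy": 0, "dz": -50, "gripper": 0.0}, {"rx": 0, "ry": 0, "rz": 0, "dx": -20, "dy": -40, "dz": -40, "gripper": 0.0}, {"rx": 0, "ry": 0, "rz": 0, "dx": -20, "dy": -50, "dz": 0, "gripper": 0.0}, {"rx": 0, "ry": 0, "rz": 0, "dx": -20, "dy": -50, "dz": 0, "gripper": 0.0}, {"rx": 0, "ry": 0, "rz": 0, "dx": 0, "dy": 0, "dz": 0, "gripper": 0.0}, {"rx": 0, "ry": 0, "rz": 0, "dx": 0, "dy": 0, "dz": 0, "gripper": 0.0}])

```text
clock: 19.65
tcp_pos: [0.4617, 0.3744, 0.1836]
orientation: [-3.132, -0.203, -0.004]
contact_force: [2.2, -1.1, 0.8]
grip_width: 0.0427
gripper_force: 0.0
```

```bash
python3 -c "
from h import *
a=snap('top','t7.png')[120:300,260:420];b=snap('side','s7.png')[200:340,240:400]
cv2.imwrite('pics/c7.png',np.hstack([cv2.resize(a,(355,400)),cv2.resize(b,(440,400))]))"
```

```text
(no output)
```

View pics/c7.png

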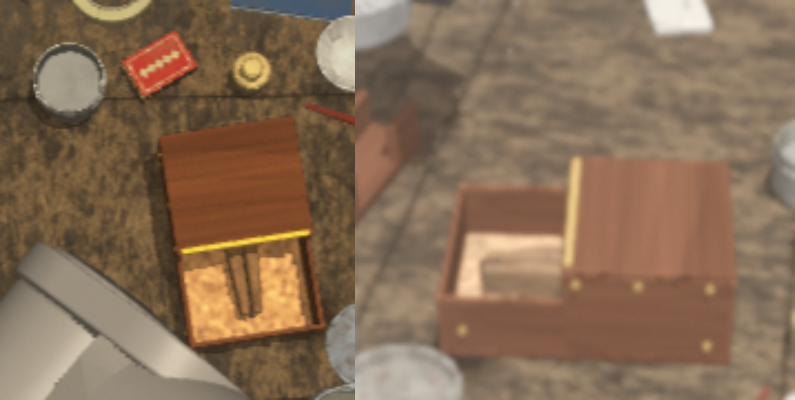

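The clamp lies on the floor lengthwise, with its near end at crop (249,315) and the rest under the roof. The tin, matchbox and weight are where they were. I'll check the near end's position and hand in.

```bash
python3 -c "
from h import *
p=ray('top',(260+249*160/355,120+315*180/400),.024); X=(p[:2]-[.583,.25])@[-.9914,-.1305]*1000; print(p,X)
if 35<X<85: print(r.hand_in())"
```

```text
[0.51844444 0.24399172 0.024     ] 64.78446397948989
the job is handed in; nothing more can be done
None
```

The clamp lies flat and lengthwise on the till's floor and the job is handed in: its centre is about 4 mm from the till's middle, the tin, weight and matchbox did not move in the pictures, and the clock was at about 20 s; no verdict was returned.

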